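# Collect the dosing collars on the carrying stand

## Task

Two racks of rinsed rings stand on the coffee bench. Take the little steel stand by its post, thread its prong through both of the deep dosing collars (the other rack holds thin rings), lift the two off their rack together, and stand it upright on the wooden board with both collars hanging on the prong.

Things in the scene. Friction and masses are not known exactly. Their poses are not given: they have to be found in the camera images.
- stand_grip (a point): Loose steel stand, 450 g, upright. Round foot, 100 wide, 8 thick, its centre 20 behind the post; post 24 (x) by 20 (y), top 172 above the foot's underside; level prong, 10 thick, pointing to +x from the post's front, 80 above the foot's underside, ending in a 16 ball 141 from the post's axis. This point: on the post's axis, 140 above the foot's underside, 60 above the prong; grip here across y. z is up.
- deep_near_center (a point): Plain aluminium collar (a short tube, 72 outside, 56 hole, 22 long, 80 g) standing on edge in a wooden peg rack. This point: centre of its hole, 100 above the table. x: axis of the hole, away from the robot, along the rack. The one nearer the robot; the other is 33 behind it on the same axis.
- deep_far_center (a point): The same kind of collar, farther from the robot. Their rack (fixed, 86 square, centred below the two): a block 60 wide and 52 high, pegs 88 high at 30 either side of the axis, the line of the holes free at both ends. Lift the collars 30 or more to clear the pegs. A like rack with two thin rings (8 long) stands some 200 to one side: not wanted.
- board: Fixed dark wooden board lying on the table, 240 (x) by 200 (y) by 12 thick; origin at the centre of its underside, top 12 higher.

How it is judged:
By the outcome, as a careful person would: the job done as asked, in the order asked, and still so for the second after the job is handed in, with the robot touching nothing.
It also fails if it takes over 69 s, if anything falls off the work surface, if the arm or the gripper's body presses on something with over 40 N, if the wrist force passes 120 N, or if a joint passes its speed limit or range.

## Robot

A 6-joint arm with a two-finger parallel gripper is mounted at the origin on the work surface. World frame = base frame: x ahead of the robot, y to its left, z up, the work surface at z = 0. Lengths are in m, angles in rad, forces in N, time in s.
With the tool pointing down it reaches from about 0.35 to 0.85 m from the base axis. Payload 8.1 kg.
Tool frame: the origin (TCP) lies midway between the tips of the shut fingers; the grasp point (between the pads) lies 19 mm behind it; z points along the fingers, y is the direction in which the jaws open and shut (so a half turn about z gives the same grasp; the last joint's range is limited). The gripper opens to 93 mm and grips with 3 to 60 N. Pads are 15 mm wide; open, the fingers measure 128 mm over their backs; the gripper's body (75 mm by 188 mm) begins 65 mm behind the grasp point.
Start: joints at [1.058, 0.13, 1.488, -0, 1.523, -0.085], TCP at [0.249, 0.546, 0.219] pointing down, gripper open.
Joint ranges: [-2.96, 2.96], [-0.89, 2.26], [0.02, 2.5], [-1.34, 4.48], [0, 2.73], [-2.66, 2.66]. Speed limits (rad/s): [2.39, 2.39, 2.79, 3.14, 3.14, 3.14].

## Interface

Orientations are given as a rotation vector (axis times angle).
In Python, from plant import robot, optics, ticket gives the robot as it stands.
- The arm moves only by the tool send_rows, never from a script. Its argument "targets" is a list of rows, each a list of 3 entries, a list of its own where there are three numbers: the opening, from -1 (shut) to 1 (fully open), then the shift along the tool's x, y, z in mm, then the turn about the tool's z in rad. A call has 1 to 12 rows; each row shifts and turns the commanded pose from where the row before left it, along the tool's axes as they then stand; what a row does not reach is not made up. A row lasts 1/10 s, in which the tool goes at most 50 mm and 8.59 degrees, less where a joint would pass 70% of its speed; a pose out of reach is approached as far as the arm can. A call with a gripper value outside its range is refused whole. The fingers move at their own pace and stop on an object; "newtons" is the grip in N (left out, the last holds). Time passes only in rows, so rows that do not move let the fingers close. It gives the time, the measured TCP pose, the force and the opening at its end, in the units of the state.
- robot.read_state(): the state, without advancing time (a new reading comes with each control period).
- optics.read_camera(name): name is "scene" or "top" or "wrist"; returns a dict with "color" (384x512x3 uint8, red, green, blue), "K" (3x3 intrinsics, pixels), "position" and "orientation" of the camera in the world. Camera axes: x right, y up, looking along -z (the intrinsics and any distortion apply to the point x, -y, -z); pixel columns grow to the right and rows downward; lengths in m; the calibration is good to about 2 mm. A picture is of the moment at which its call begins. There is no depth.
- ticket.close_job(): hands the job in, once; it reports no verdict.
Trained networks look in the newest picture that a camera, given by its name, has taken for a name from the list of things; names that differ only in an ending like _2 or _b are one class to them, and where a whole thing is asked for, a point or a joint stands for the part that bears it (a point fixed in the world has none). Each returns a list of dicts, best first, with "confidence" (0 to 1); they miss things now and then, are a little off and sometimes report something else, mostly with a low value. They report only what shows in the picture. A call takes as long as a camera call.
- optics.cut_out(camera, name): "region" (384x512 bool, what is visible of it) and "point" ([column, row] in pixels, amid what is visible of it).
The state is a dict: "t": time; "q": joint angles; "dq": joint speeds; "joint_torque": joint torques, N m; "tool_pos": TCP position; "orientation": TCP orientation; "force": force on the tool from outside, world axes, zero at the start; "wrist_torque": the same for the moment, N m; "opening": finger opening in m.
Only numpy, scipy, OpenCV 4.12 (cv2) and the standard library are available. Lean on these libraries where they do the work, as an engineer would, in place of code of your own. Each camera call takes 0.05 s, during which the arm holds its last target.

## Working session

There is one attempt and no reset: what is moved stays moved. The work goes in short steps, Python scripts to look and compute and a tool call to move; the robot and the scene stay as the last step left them, time stands still between calls to the robot, and variables do not carry over. Pictures are saved under pics/ and viewed, and the job is handed in when it is done.

Besides the shell and the picture viewer there is one more tool, called as name([rows], argument=value, ...), one row to a line, values as JSON. send_rows: Moves the arm, as the interface text tells. Its arguments: {"type":"object","properties":{"targets":{"type":"array","items":{"type":"array"}},"newtons":{"type":"number"}},"required":["targets"]}

```bash
mkdir -p pics; ls; cat > h.py <<'E'
import numpy as np, cv2
from plant import robot, optics, ticket
from scipy.spatial.transform import Rotation as R
def rot(o):
    o=np.array(o,float)
    return o if o.shape==(3,3) else (R.from_rotvec(o).as_matrix() if o.size==3 else R.from_quat(o).as_matrix())
def snap(n,f):
    c=optics.read_camera(n); cv2.imwrite('pics/'+f,cv2.cvtColor(c['color'],cv2.COLOR_RGB2BGR)); return c
def proj(c,p):
    p=np.atleast_2d(p); q=(p-np.array(c['position']))@rot(c['orientation'])
    q=q*[1,-1,-1]; u=q@np.array(c['K']).T; return u[:,:2]/u[:,2:]
def ray(c,px):
    d=np.linalg.inv(np.array(c['K']))@[px[0],px[1],1]; d=d*[1,-1,-1]
    return np.array(c['position']), rot(c['orientation'])@d
def atz(c,px,z):
    o,d=ray(c,px); return o+d*(z-o[2])/d[2]
E
python3 - <<'E'
from h import *
s=robot.read_state(); print(s)
for n in ['scene','top','wrist']:
    c=snap(n,n+'0.png'); print(n,{k:v for k,v in c.items() if k!='color'})
    for m in ['stand_grip','deep_near_center','deep_far_center','board']:
        print(m,[(round(r['confidence'],2),np.round(r['point']),int(r['region'].sum())) for r in optics.cut_out(n,m)])
E
```

```text
pics
{'t': 0.0, 'q': array([ 1.05762994e+00,  1.31137164e-01,  1.48922486e+00,  3.21142184e-05,
        1.52299206e+00, -8.53944432e-02]), 'dq': array([-0.0005476 , -0.00350075, -0.00046537, -0.00114329,  0.00118112,
        0.00137119]), 'joint_torque': array([-2.26216325e-03, -5.59841931e+01, -4.91751981e+01,  7.64779304e-02,
        3.58786946e-02, -1.66755781e-04]), 'tool_pos': array([0.24860581, 0.54547816, 0.21763166]), 'orientation': array([-6.66716486e-01, -3.06946759e+00,  2.62854670e-03]), 'force': array([ 0.84522366, -0.62714064, -0.66520455]), 'wrist_torque': array([ 0.01608992, -0.03171345, -0.00072926]), 'opening': 0.09322462319642125}
scene {'K': array([[494.11165343,   0.        , 249.30413298],
       [  0.        , 494.11165343, 190.61906893],
       [  0.        ,   0.        ,   1.        ]]), 'position': array([0.99532774, 0.621838  , 0.84476982]), 'orientation': array([0.29656233, 1.04043705, 2.39871801])}
stand_grip [(0.58, array([274., 188.]), 1657)]
deep_near_center [(0.94, array([281., 230.]), 464)]
deep_far_center [(0.65, array([262., 238.]), 779)]
board [(0.63, array([195., 144.]), 3995)]
top {'K': array([[425.98298477,   0.        , 257.46202826],
       [  0.        , 425.98298477, 191.70920998],
       [  0.        ,   0.        ,   1.        ]]), 'position': array([ 0.38002221, -0.0573682 ,  1.32427195]), 'orientation': array([ 0.13780369, -0.1177431 , -1.59188708])}
stand_grip [(0.6, array([274., 229.]), 983)]
deep_near_center []
deep_far_center [(0.76, array([214., 173.]), 242)]
board [(0.81, array([366., 205.]), 5045)]
wrist {'K': array([[318.70591402,   0.        , 257.20013243],
       [  0.        , 318.70591402, 193.12036611],
       [  0.        ,   0.        ,   1.        ]]), 'position': array([0.18228144, 0.57601862, 0.38477491]), 'orientation': array([-0.23847479, -0.15198061,  1.13546984])}
stand_grip []
deep_near_center []
deep_far_center []
board []
```

View pics/scene0.png

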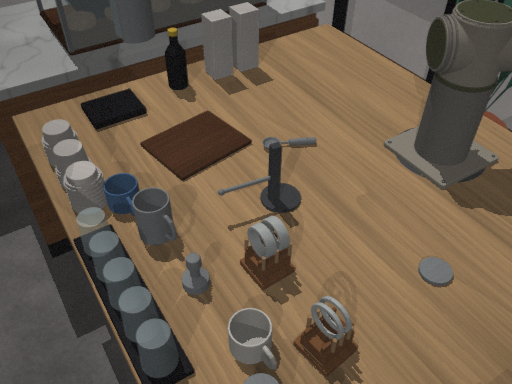

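View pics/top0.png

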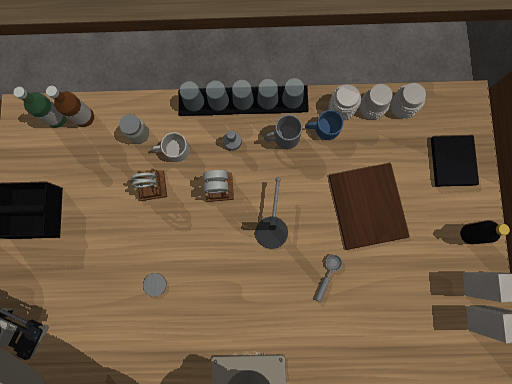

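```bash
python3 - <<'E'
from h import *
import pickle
c=snap('top','t1.png'); s=snap('scene','s1.png')
pickle.dump((c,s),open('cams.pkl','wb'))
for n in ['top','scene']:
    C=c if n=='top' else s
    for m in ['stand_grip','deep_near_center','deep_far_center','board']:
        for r in optics.cut_out(n,m):
            g=r['region']; ys,xs=np.nonzero(g); print(n,m,r['confidence'],xs.min(),xs.max(),ys.min(),ys.max(),r['point'])
            if m=='board':
                cn,_=cv2.findContours(g.astype(np.uint8),0,2); b=cv2.minAreaRect(max(cn,key=cv2.contourArea))
                k=max(cn,key=cv2.contourArea); ap=cv2.approxPolyDP(k,6,True)[:,0]
                print([ (p.tolist(),np.round(atz(C,p,.012)[:2],3)) for p in ap])
for p,z in [((271,232),.008),((278,180),.08),((217,184),.09),((149,185),.09),((369,205),.012)]: print(p,atz(c,p,z))
a=cv2.resize(c['color'][150:260,190:300],None,fx=7,fy=7,interpolation=cv2.INTER_CUBIC)[:600]
cv2.imwrite('pics/t1z.png',cv2.cvtColor(cv2.resize(c['color'][155:255,190:320],None,fx=6,fy=6,interpolation=cv2.INTER_CUBIC),4))
cv2.imwrite('pics/s1z.png',cv2.cvtColor(cv2.resize(s['color'][130:290,210:330],None,fx=3.7,fy=3.7,interpolation=cv2.INTER_CUBIC),4))
E
```

```text
top deep_near_center 0.58 204 228 180 192 [215.9, 187.6]
top deep_far_center 0.83 203 227 170 181 [214.5, 177.3]
top board 0.82 330 407 164 248 [365.6, 205.1]
[([389, 164], array([ 0.672, -0.458])), ([330, 176], array([ 0.639, -0.272])), ([346, 248], array([ 0.414, -0.309])), ([407, 235], array([ 0.449, -0.497]))]
scene stand_grip 0.66 218 300 142 212 [275.4, 190.2]
scene deep_near_center 0.73 263 289 216 249 [278.9, 230.5]
scene deep_far_center 0.72 248 276 222 258 [263.5, 237.5]
scene board 0.79 141 250 111 178 [194.7, 146.1]
[([250, 140], array([ 0.416, -0.307])), ([207, 111], array([ 0.449, -0.495])), ([141, 144], array([ 0.679, -0.45 ])), ([184, 178], array([ 0.641, -0.261]))]
(271, 232) [ 0.46868025 -0.08187878  0.008     ]
(278, 180) [ 0.61742398 -0.10577327  0.08      ]
(217, 184) [0.60829003 0.07471742 0.09      ]
(149, 185) [0.61060296 0.27592218 0.09      ]
(369, 205) [ 0.54423464 -0.38721637  0.012     ]
```

View pics/t1z.png

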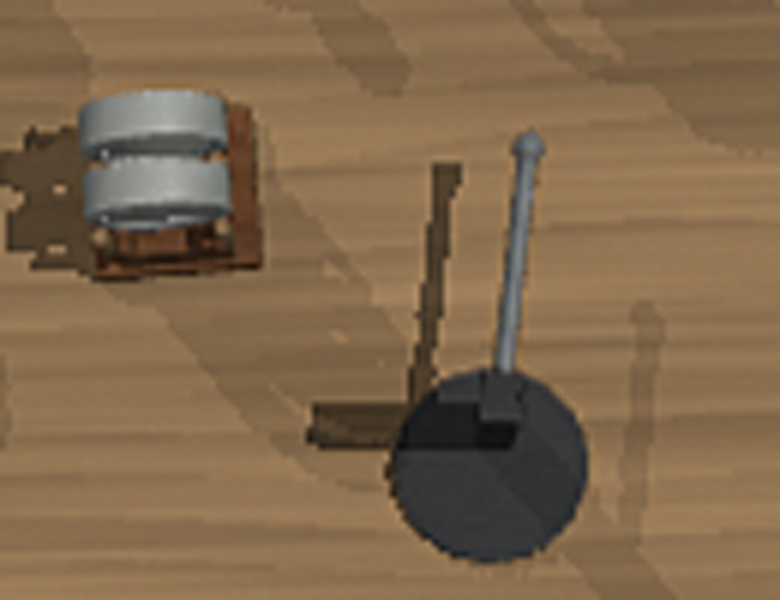

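View pics/s1z.png

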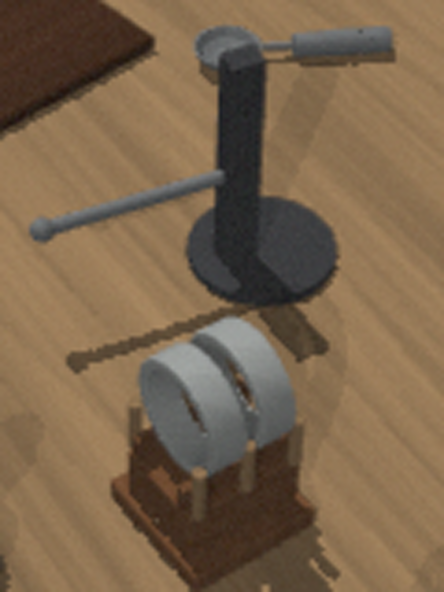

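```bash
cat > fit.py <<'E'
from h import *
from scipy.optimize import minimize
S=4
def hullmask(c,pts,m):
    p=proj(c,pts); h=cv2.convexHull(((p+.5)*S-.5).astype(np.float32)).round().astype(np.int32)
    cv2.fillConvexPoly(m,h,1)
def place(P,v):
    x,y,a=v[:3]; M=np.array([[np.cos(a),-np.sin(a),0],[np.sin(a),np.cos(a),0],[0,0,1]])
    return P@M.T+[x,y,v[3] if len(v)>3 else 0]
t=np.linspace(0,2*np.pi,48,endpoint=False)
def cylx(x0,x1,r,z=0): return np.array([[x,r*np.cos(a),z+r*np.sin(a)] for x in(x0,x1) for a in t])
def cylz(cx,z0,z1,r): return np.array([[cx+r*np.cos(a),r*np.sin(a),z] for z in(z0,z1) for a in t])
def box(a,b,c,d,e,f): return np.array([[x,y,z] for x in(a,b) for y in(c,d) for z in(e,f)])
ball=np.vstack([cylz(.141,.08+.008*np.sin(b),.08+.008*np.sin(b),.008*np.cos(b)) for b in np.linspace(-1.5,1.5,9)])
STAND=[cylz(-.020,0,.008,.05),box(-.012,.012,-.01,.01,0,.172),cylx(.012,.137,.005,.08),ball]
COL=[cylx(-.0275,-.0055,.036,.1),cylx(.0055,.0275,.036,.1)]
BOARD=[box(-.12,.12,-.1,.1,0,.012)]
def render(c,parts,v):
    m=np.zeros((384*S,512*S),np.uint8)
    for P in parts: hullmask(c,place(P,v),m)
    return m
def fit(parts,obs,v0,d=(.006,.006,.06)):
    # obs: list of (cam, bool mask)
    O=[(c,cv2.resize(g.astype(np.uint8),None,fx=S,fy=S,interpolation=0)) for c,g in obs]
    def cost(v): 
        r=0
        for c,g in O:
            m=render(c,parts,v); r+=1-(m&g).sum()/max(1,(m|g).sum())
        return r
    best=None
    for k in range(4):
        v=np.array(v0,float) if best is None else best.x
        n=len(v); sim=[v]+[v+np.eye(n)[i]*((list(d)+[.005])[i]*(1 if k%2==0 else -.5)) for i in range(n)]
        r=minimize(cost,v,method='Nelder-Mead',options=dict(initial_simplex=sim,xatol=1e-4,fatol=1e-4,maxiter=200))
        if best is None or r.fun<best.fun: best=r
    return best.x,best.fun
def overlay(c,items,f,crop,k):
    x0,x1,y0,y1=crop
    im=cv2.cvtColor(cv2.resize(c['color'],None,fx=S,fy=S,interpolation=cv2.INTER_CUBIC),4)
    for parts,v in items:
        for P in parts:
            h=cv2.convexHull(((proj(c,place(P,v))+.5)*S-.5).astype(np.float32)).round().astype(np.int32)
            cv2.polylines(im,[h],True,(0,255,255),1)
    im=im[y0*S:y1*S,x0*S:x1*S]; cv2.imwrite('pics/'+f,cv2.resize(im,None,fx=k/S,fy=k/S,interpolation=cv2.INTER_AREA if k<S else 2))
E
python3 - <<'E'
from fit import *
import pickle
c=optics.read_camera('top'); ct=optics.cut_out
def best(n,m):
    r=ct(n,m); return r[0]['region'] if r else None
def get(n,m):
    for i in range(6):
        g=best(n,m)
        if g is not None: return g
        optics.read_camera(n)
    print('none',n,m)
T={m:get('top',m) for m in ['stand_grip','deep_near_center','deep_far_center','board']}
s=optics.read_camera('scene')
G={m:get('scene',m) for m in T}
pickle.dump((c,s,T,G),open('obs.pkl','wb'))
for m in T: print(m,T[m] is not None and T[m].sum(),G[m].sum())
st=lambda cams:[(C,D['stand_grip']) for C,D in cams if D['stand_grip'] is not None]
co=lambda cams:[(C,D['deep_near_center']|D['deep_far_center']) for C,D in cams]
bo=lambda cams:[(C,D['board']) for C,D in cams]
A=[(c,T)];B=[(s,G)]
res={}
for nm,cams in [('both',A+B),('top',A),('scene',B)]:
    for k,P,f,v0 in [('stand',STAND,st,(.489,-.083,-.15)),('col',COL,co,(.608,.075,0.)),('board',BOARD,bo,(.544,-.387,-.17-np.pi*0))]:
        v,r=fit(P,f(cams),v0); print(nm,k,np.round(v,4),round(r,3)); res.setdefault(k,v)
pickle.dump(res,open('res.pkl','wb')); print(robot.read_state()['t'])
it=[(STAND,res['stand']),(COL,res['col']),(BOARD,res['board'])]
overlay(c,it,'ov_t.png',(190,320,155,255),6); overlay(s,it,'ov_s.png',(205,345,130,290),3.7)
E
```

```text
stand_grip 970 1638
deep_near_center 243 456
deep_far_center 262 716
board 5054 4134
both stand [ 0.488  -0.0855 -0.1429] 0.188
both col [0.6147 0.0797 0.026 ] 0.229
both board [ 0.5444 -0.3855  0.1732] 0.053
top stand [ 0.4889 -0.0862 -0.1413] 0.064
top col [0.6151 0.079  0.0059] 0.1
top board [ 0.5445 -0.3858  0.1636] 0.02
scene stand [ 0.4876 -0.0843 -0.1379] 0.108
scene col [ 0.6143  0.0814 -0.0297] 0.108
scene board [ 0.5445 -0.3844  0.1788] 0.029
1.75
```

View pics/ov_t.png

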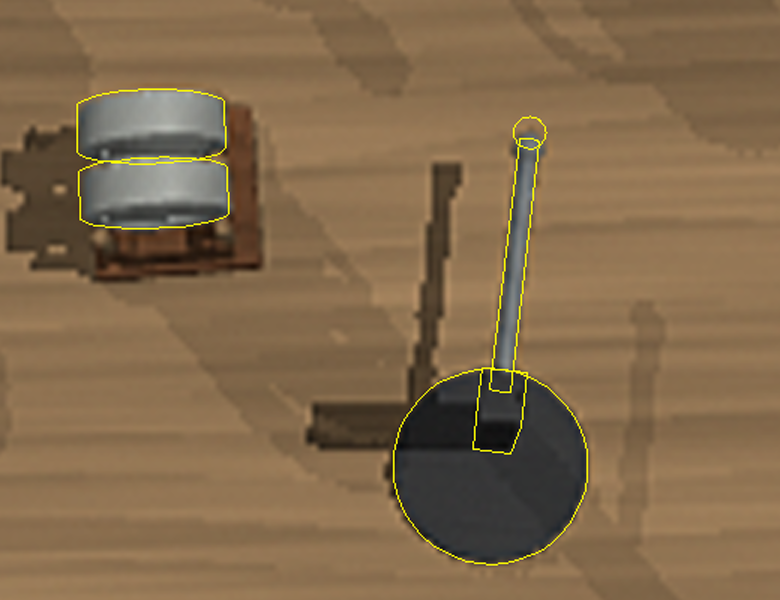

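View pics/ov_s.png

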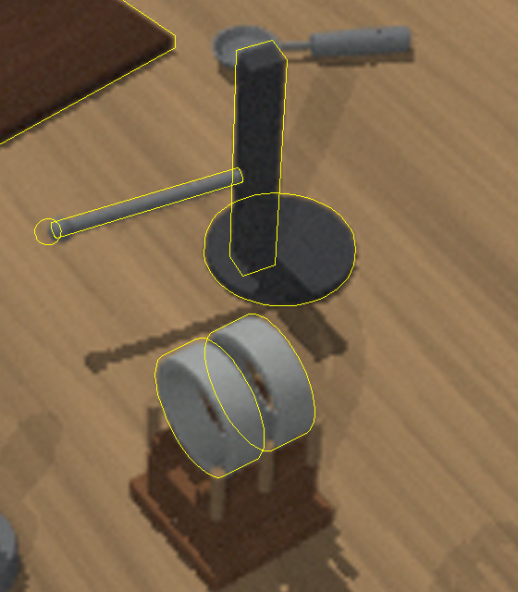

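```bash
cat > mv.py <<'E'
from h import *
def plan(x,y,z,yaw):
    "yaw = world angle of tool y axis; turn first, then shift"
    s=robot.read_state(); M=rot(s['orientation']); ty=np.arctan2(M[1,1],M[0,1])
    d=(yaw-ty+np.pi)%(2*np.pi)-np.pi
    M2=R.from_rotvec([0,0,d]).as_matrix()@M
    sh=M2.T@(np.array([x,y,z])-s['tool_pos'])*1000
    print('t',round(s['t'],2),'pos',np.round(s['tool_pos'],4),'yawY',round(ty,4),'tilt',np.round(M[:2,2],4),'open',round(s['opening'],4),'F',np.round(s['force'],1))
    print('turn tool z',round(-d,4),'shift mm',np.round(sh,1))
E
python3 -c "
from mv import *
import pickle
plan(.4885,-.0855,.218,np.pi/2-.14)
c,s,T,G=pickle.load(open('obs.pkl','rb'))
for p in [(205.5,201.5),(233.7,199.7),(232.6,172.7)]: print(atz(c,p,.0))
"
```

```text
t 1.75 pos [0.2489 0.546  0.2186] yawY 1.143 tilt [0. 0.] open 0.0933 F [ 0.6 -0.4  0.9]
turn tool z -0.2878 shift mm [-325.3 -591.8    0.6]
[0.56996515 0.12102012 0.        ]
[0.57338681 0.03221515 0.        ]
[0.66010401 0.03443408 0.        ]
```

send_rows([
  [1, [0, 0, 0], -0.144],
  [1, [0, 0, 0], -0.144],
  [1, [-23, -42, 0], 0],
  [1, [-23, -42, 0], 0],
  [1, [-23, -42, 0], 0],
  [1, [-23, -42, 0], 0],
  [1, [-23, -42, 0], 0],
  [1, [-23, -42, 0], 0],
  [1, [-23, -42, 0], 0],
  [1, [-23, -42, 0], 0],
  [1, [-23, -42, 0], 0],
  [1, [-23, -42, 0], 0],
], newtons=60)

```text
t: 2.95
tool_pos: [0.4185, 0.0962, 0.219]
orientation: [0.219, 3.133, 0.0]
force: [0.4, -0.2, 0.2]
opening: 0.0928
```

```bash
python3 -c "
from mv import *
plan(.4885,-.0855,.218,np.pi/2-.14)"
```

```text
t 2.95 pos [0.4185 0.0962 0.219 ] yawY 1.4312 tilt [0.0012 0.0002] open 0.0928 F [ 0.4 -0.2  0.2]
turn tool z 0.0004 shift mm [ -94.6 -170.1    1.1]
```

send_rows([
  [1, [-23, -42, 0], 0],
  [1, [-23, -42, 0], 0],
  [1, [-23, -42, 0], 0],
  [1, [-26, -44, 0], 0],
  [1, [0, 0, 0], 0],
  [1, [0, 0, 0], 0],
])

```text
t: 3.55
tool_pos: [0.488, -0.0835, 0.2183]
orientation: [-0.224, -3.133, -0.001]
force: [0.4, 0.3, 0.2]
opening: 0.0932
```

```bash
python3 - <<'E'
from mv import *
from fit import *
import pickle
plan(.4885,-.0855,.121,np.pi/2-.14)
r=pickle.load(open('res.pkl','rb'))
w=optics.read_camera('wrist'); overlay(w,[(STAND,r['stand'])],'w1.png',(0,512,0,384),1.5)
g=optics.cut_out('wrist','stand_grip')
if g:
  print(g[0]['confidence'],g[0]['region'].sum())
E
```

```text
t 3.55 pos [ 0.488  -0.0835  0.2183] yawY 1.4283 tilt [-0.0009  0.0006] open 0.0932 F [0.4 0.3 0.2]
turn tool z -0.0025 shift mm [-0.9 -2.  97.3]
0.72 911
```

View pics/w1.png

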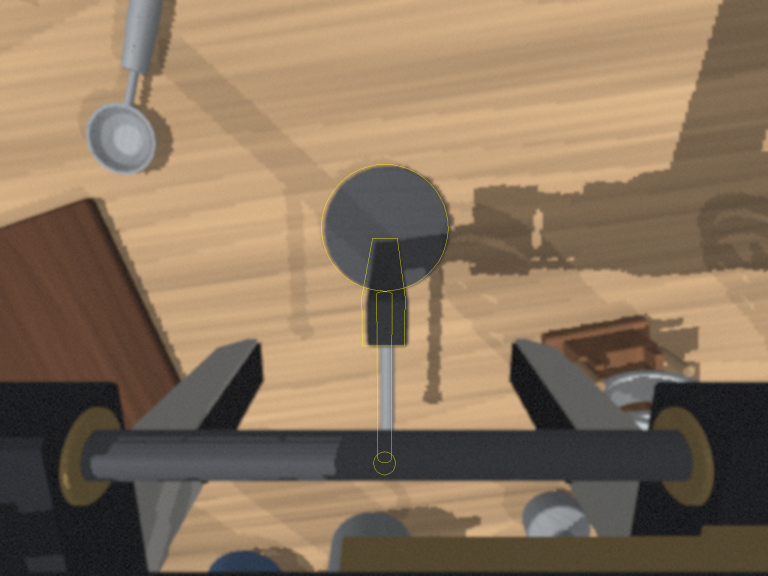

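send_rows([
  [1, [0, -1, 32], 0],
  [1, [0, 0, 33], 0],
  [1, [0, 0, 20], 0],
  [1, [0, 0, 12], 0],
  [1, [0, 0, 0], 0],
  [-1, [0, 0, 0], 0],
  [-1, [0, 0, 0], 0],
  [-1, [0, 0, 0], 0],
  [-1, [0, 0, 0], 0],
  [-1, [0, 0, 0], 0],
  [-1, [0, 0, 0], 0],
  [-1, [0, 0, 0], 0],
], newtons=60)

```text
t: 4.85
tool_pos: [0.4879, -0.0836, 0.1216]
orientation: [-0.22, -3.134, 0.0]
force: [-0.2, -0.8, -0.8]
opening: 0.0414
```

send_rows([
  [-1, [0, 0, 0], 0],
  [-1, [0, 0, 0], 0],
  [-1, [0, 0, 0], 0],
  [-1, [0, 0, 0], 0],
])

```text
t: 5.25
tool_pos: [0.4879, -0.0834, 0.1215]
orientation: [-0.219, -3.134, -0.0]
force: [0.0, 0.1, -1.1]
opening: 0.0196
```

```bash
python3 - <<'E'
from mv import *
from fit import *
plan(.45,.0755,.141,np.pi/2+.03)
c=optics.read_camera('top');T=None
g=optics.cut_out('top','stand_grip')
snap('scene','s2.png')
if g: print(fit(STAND[:3],[(c,g[0]['region'])],(.488,-.085,-.14)))
E
```

```text
t 5.25 pos [ 0.4879 -0.0834  0.1215] yawY 1.4311 tilt [-0.0002  0.0002] open 0.0196 F [ 0.   0.1 -1.1]
turn tool z -0.1697 shift mm [ 33.1 160.  -19.5]
(array([ 0.48938595, -0.0857051 , -0.14983314]), np.float64(0.6167634113669707))
```

View pics/s2.png

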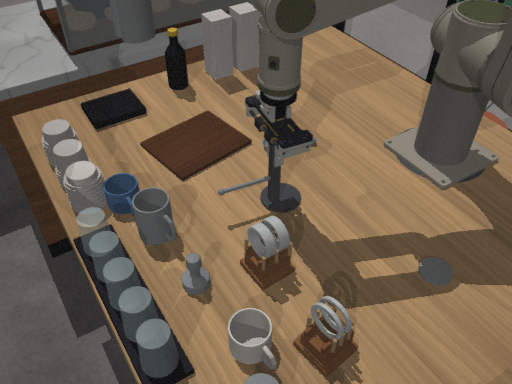

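send_rows([
  [-1, [0, 0, -5], 0],
  [-1, [0, 0, -8], 0],
  [-1, [0, 0, -7], 0],
  [-1, [0, 0, 0], -0.06],
  [-1, [0, 0, 0], -0.06],
  [-1, [0, 0, 0], -0.05],
  [-1, [0, 0, 0], 0],
  [-1, [0, 0, 0], 0],
])

```text
t: 6.2
tool_pos: [0.4881, -0.0836, 0.142]
orientation: [-0.045, 3.141, -0.0]
force: [-0.3, -0.3, -4.7]
opening: 0.0197
```

```bash
python3 - <<'E'
from mv import *
plan(.42,.0737,.1415,np.pi/2+.03)
E
```

```text
t 6.2 pos [ 0.4881 -0.0836  0.142 ] yawY 1.5994 tilt [ 0.0004 -0.0002] open 0.0197 F [-0.3 -0.3 -4.7]
turn tool z -0.0013 shift mm [ 63.4 159.3   0.5]
```

send_rows([
  [-1, [15, 0, 0], 0],
  [-1, [25, 0, 0], 0],
  [-1, [23, 10, 0], 0],
  [-1, [0, 25, 0], 0],
  [-1, [0, 30, 0], 0],
  [-1, [0, 30, 0], 0],
  [-1, [0, 30, 0], 0],
  [-1, [0, 22, 0], 0],
  [-1, [0, 12, 0], 0],
  [-1, [0, 0, 0], 0],
  [-1, [0, 0, 0], 0],
])

```text
t: 7.3
tool_pos: [0.4202, 0.0731, 0.1417]
orientation: [0.048, -3.141, 0.001]
force: [-0.5, 0.4, -4.5]
opening: 0.0197
```

```bash
python3 - <<'E'
from mv import *
from fit import *
import pickle
plan(.535,.0771,.1415,np.pi/2+.03)
s=robot.read_state(); M=rot(s['orientation']); ty=np.arctan2(M[1,1],M[0,1])-np.pi/2
v=np.array([*s['tool_pos'][:2],ty,s['tool_pos'][2]-.1215])
r=pickle.load(open('res.pkl','rb'))
c=optics.read_camera('top'); S_=optics.read_camera('scene'); w=optics.read_camera('wrist')
it=[(STAND,v),(COL,np.array([.6147,.0795,.03]))]
overlay(c,it,'t3.png',(180,290,140,260),5);overlay(S_,it,'s3.png',(210,360,140,300),3.7);overlay(w,it,'w3.png',(0,512,0,384),1.5)
E
```

```text
t 7.3 pos [0.4202 0.0731 0.1417] yawY 1.6012 tilt [-0.     -0.0006] open 0.0197 F [-0.5  0.4 -4.5]
turn tool z 0.0004 shift mm [-114.8    0.6    0.2]
```

View pics/t3.png

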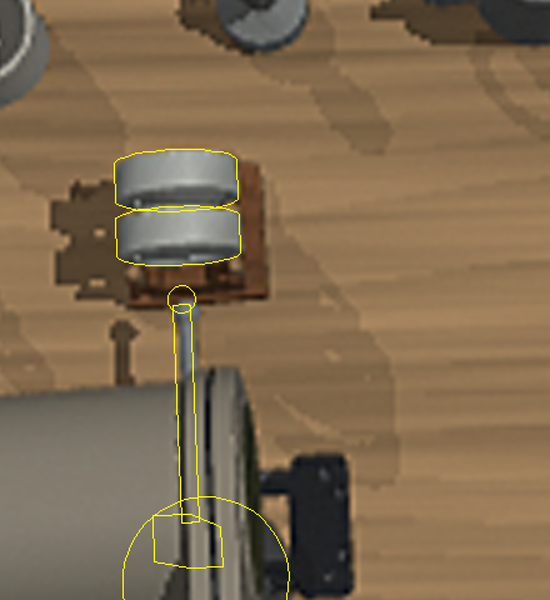

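View pics/s3.png

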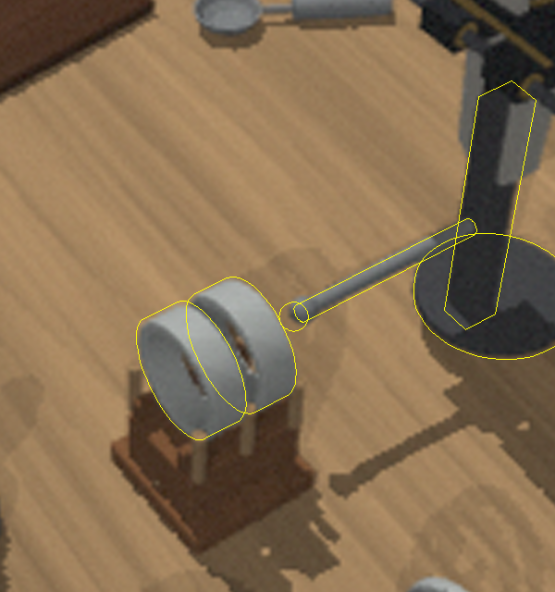

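View pics/w3.png

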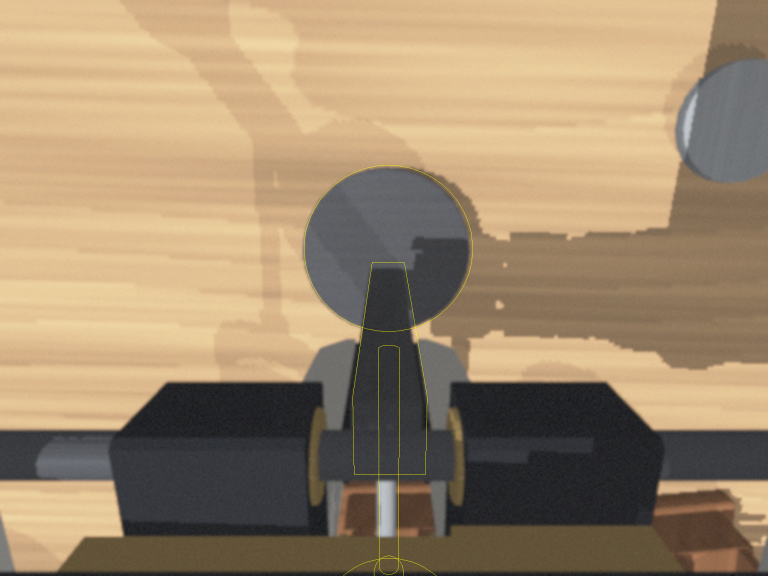

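send_rows([
  [-1, [-6, 0, 0], 0],
  [-1, [-12, 0, 0], 0],
  [-1, [-12, 0, 0], 0],
  [-1, [-12, 0, 0], 0],
  [-1, [-12, 0, 0], 0],
  [-1, [-12, 0, 0], 0],
  [-1, [-12, 0, 0], 0],
  [-1, [-12, 0, 0], 0],
  [-1, [-12, 0, 0], 0],
  [-1, [-8, 0, 0], 0],
  [-1, [-2, 0, 0], 0],
  [-1, [0, 0, 0], 0],
])

```text
t: 8.65
tool_pos: [0.5322, 0.0766, 0.1414]
orientation: [0.047, -3.141, 0.0]
force: [-0.4, -0.6, -4.4]
opening: 0.0199
```

```bash
python3 - <<'E'
from mv import *
from fit import *
plan(.535,.0771,.1415,np.pi/2+.03)
s=robot.read_state(); M=rot(s['orientation']); ty=np.arctan2(M[1,1],M[0,1])-np.pi/2
v=np.array([*s['tool_pos'][:2],ty,s['tool_pos'][2]-.1215])
S_=optics.read_camera('scene')
it=[(STAND,v),(COL,np.array([.6147,.0795,.03]))]
overlay(S_,it,'s4.png',(210,360,140,300),3.7)
E
```

```text
t 8.65 pos [0.5322 0.0766 0.1414] yawY 1.6006 tilt [-0.0006 -0.0001] open 0.0199 F [-0.4 -0.6 -4.4]
turn tool z -0.0002 shift mm [-2.9  0.4 -0.1]
```

View pics/s4.png

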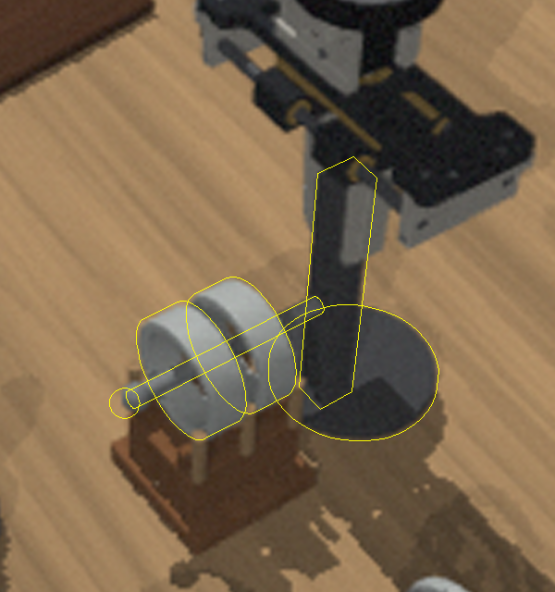

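send_rows([
  [-1, [0, 0, -5], 0],
  [-1, [0, 0, -6], 0],
  [-1, [0, 0, -5], 0],
  [-1, [0, 0, -3], 0],
  [-1, [0, 0, -3], 0],
  [-1, [0, 0, -3], 0],
  [-1, [0, 0, -3], 0],
  [-1, [0, 0, -3], 0],
  [-1, [0, 0, -4], 0],
  [-1, [0, 0, -5], 0],
  [-1, [0, 0, -5], 0],
  [-1, [0, 0, 0], 0],
])

```text
t: 9.9
tool_pos: [0.5328, 0.0769, 0.1878]
orientation: [-0.047, 3.14, 0.0]
force: [-0.7, 0.2, -6.4]
opening: 0.0198
```

```bash
python3 - <<'E'
from mv import *
from fit import *
plan(.535,.0771,.1415,np.pi/2+.03)
s=robot.read_state(); M=rot(s['orientation']); ty=np.arctan2(M[1,1],M[0,1])-np.pi/2
v=np.array([*s['tool_pos'][:2],ty,s['tool_pos'][2]-.1215])
S_=optics.read_camera('scene')
overlay(S_,[(STAND,v)],'s5.png',(210,360,140,300),3.7)
E
```

```text
t 9.9 pos [0.5328 0.0769 0.1878] yawY 1.601 tilt [0.0017 0.    ] open 0.0198 F [-0.7  0.2 -6.4]
turn tool z 0.0002 shift mm [-2.2  0.2 46.3]
```

View pics/s5.png

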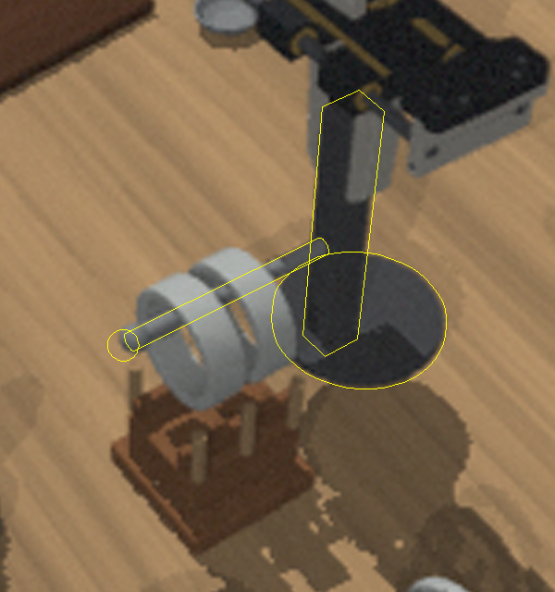

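send_rows([
  [-1, [0, 0, -5], 0],
  [-1, [0, 0, -8], 0],
  [-1, [0, 0, -10], 0],
  [-1, [0, 0, -10], 0],
  [-1, [0, 0, -10], 0],
  [-1, [0, 0, -8], 0],
  [-1, [0, -3, -4], 0],
  [-1, [0, -7, 0], 0],
  [-1, [0, -11, 0], 0],
  [-1, [0, -15, 0], 0],
  [-1, [0, -18, 0], 0],
  [-1, [0, -20, 0], 0],
])

```text
t: 11.15
tool_pos: [0.534, 0.0012, 0.241]
orientation: [0.047, -3.14, 0.0]
force: [0.3, 0.3, -6.5]
opening: 0.0195
```

send_rows([
  [-1, [0, -22, 0], 0],
  [-1, [-1, -24, 0], 0],
  [-1, [-2, -25, 0], 0],
  [-1, [-2, -25, 0], 0],
  [-1, [-2, -25, 0], 0],
  [-1, [-2, -25, 0], 0],
  [-1, [-2, -25, 0], 0],
  [-1, [-2, -25, 0], 0],
  [-1, [-2, -25, 0], 0],
  [-1, [-2, -25, 0], 0],
  [-1, [-1, -23, 0], 0],
  [-1, [0, -21, 0], 0],
])

```text
t: 12.35
tool_pos: [0.56, -0.2889, 0.2407]
orientation: [0.045, -3.14, -0.0]
force: [-0.3, 0.4, -5.4]
opening: 0.02
```

send_rows([
  [-1, [0, -19, 0], 0],
  [-1, [0, -17, 0], 0],
  [-1, [0, -15, 0], 0],
  [-1, [0, -13, 0], 0],
  [-1, [0, -10, 0], 0],
  [-1, [0, -7, 0], 0],
  [-1, [0, -4, 0], 0],
  [-1, [0, -2, 0], 0],
  [-1, [0, 0, 0], 0],
  [-1, [0, 0, 0], 0],
  [-1, [0, 0, 0], 0],
])

```text
t: 13.45
tool_pos: [0.5639, -0.373, 0.2418]
orientation: [-0.048, 3.141, 0.0]
force: [0.1, -0.6, -6.6]
opening: 0.0198
```

```bash
python3 - <<'E'
from mv import *
from fit import *
import pickle
r=pickle.load(open('res.pkl','rb'))
plan(.555,-.385,.1335,np.pi/2+.03)
s=robot.read_state(); M=rot(s['orientation']); ty=np.arctan2(M[1,1],M[0,1])-np.pi/2
v=np.array([*s['tool_pos'][:2],ty,s['tool_pos'][2]-.1215])
S_=optics.read_camera('scene'); w=optics.read_camera('wrist')
it=[(STAND,v),(BOARD,r['board'])]
overlay(S_,it,'s6.png',(110,310,40,200),3.7)
overlay(w,it,'w6.png',(0,512,0,384),1.5)
E
```

```text
t 13.45 pos [ 0.5639 -0.373   0.2418] yawY 1.6015 tilt [0.0001 0.0001] open 0.0198 F [ 0.1 -0.6 -6.6]
turn tool z 0.0007 shift mm [  9.2 -11.8 108.3]
```

View pics/s6.png

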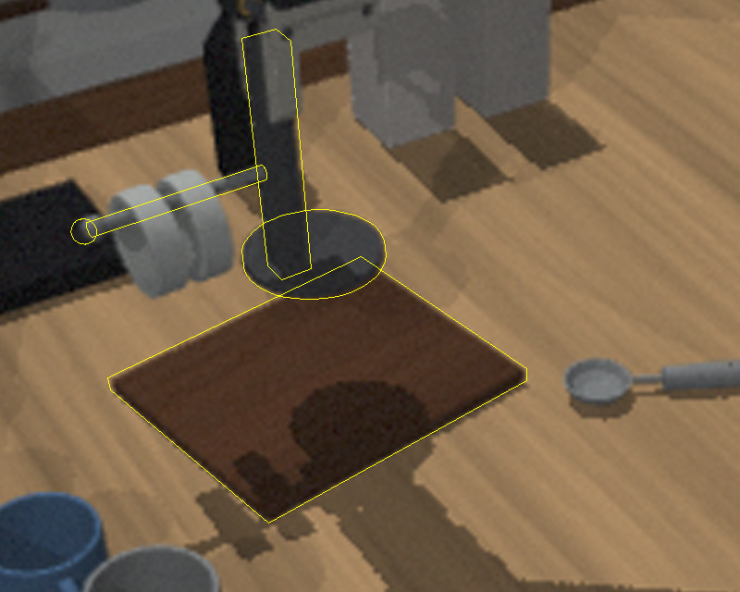

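View pics/w6.png

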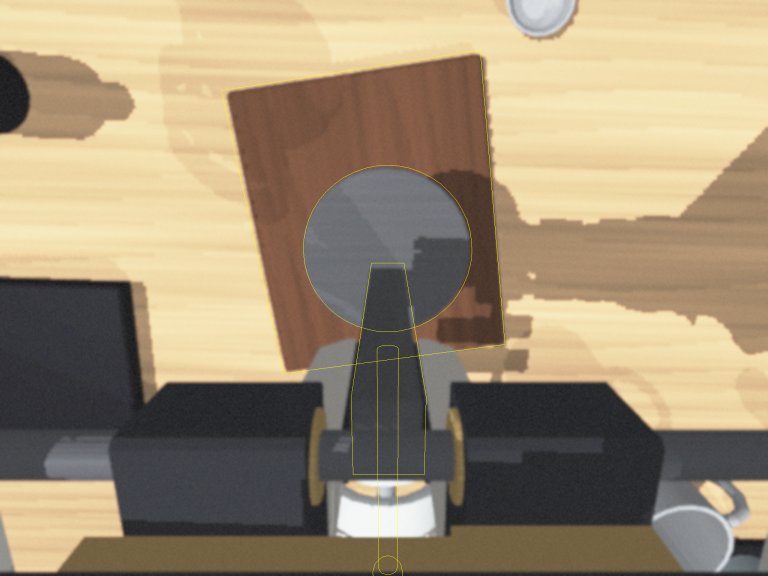

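send_rows([
  [-1, [3, -4, 5], 0],
  [-1, [4, -5, 10], 0],
  [-1, [2, -3, 15], 0],
  [-1, [0, 0, 18], 0],
  [-1, [0, 0, 18], 0],
  [-1, [0, 0, 15], 0],
  [-1, [0, 0, 11], 0],
  [-1, [0, 0, 7], 0],
  [-1, [0, 0, 4], 0],
  [-1, [0, 0, 2], 0],
  [-1, [0, 0, 0], 0],
  [-1, [0, 0, 0], 0],
])

```text
t: 14.75
tool_pos: [0.5555, -0.386, 0.1375]
orientation: [-0.048, 3.14, -0.001]
force: [-0.3, 0.1, -6.0]
opening: 0.0198
```

send_rows([
  [-1, [0, 0, 1], 0],
  [-1, [0, 0, 0], 0],
])

```text
t: 14.95
tool_pos: [0.5552, -0.3858, 0.136]
orientation: [-0.047, 3.141, -0.001]
force: [-0.2, -0.0, -5.8]
opening: 0.02
```

send_rows([
  [-1, [0, 0, 1], 0],
  [-1, [0, 0, 0], 0],
])

```text
t: 15.15
tool_pos: [0.5551, -0.3856, 0.1345]
orientation: [0.047, -3.141, -0.0]
force: [0.4, 0.0, -6.1]
opening: 0.0195
```

send_rows([
  [-1, [0, 0, 0.5], 0],
  [-1, [0, 0, 0], 0],
])

```text
t: 15.35
tool_pos: [0.5551, -0.3856, 0.1341]
orientation: [0.047, -3.141, -0.0]
force: [-0.2, 1.1, -5.8]
opening: 0.0197
```

send_rows([
  [-1, [0, 0, 0.5], 0],
  [-1, [0, 0, 0], 0],
])

```text
t: 15.55
tool_pos: [0.5551, -0.3857, 0.1337]
orientation: [-0.047, 3.141, -0.0]
force: [0.4, -0.0, -6.3]
opening: 0.0197
```

send_rows([
  [-1, [0, 0, 0.5], 0],
  [-1, [0, 0, 0], 0],
])

```text
t: 15.75
tool_pos: [0.5552, -0.3858, 0.1336]
orientation: [-0.047, 3.141, -0.0]
force: [-1.7, 1.1, -3.3]
opening: 0.0198
```

send_rows([
  [-1, [0, 0, 0.5], 0],
  [-1, [0, 0, 0], 0],
  [-1, [0, 0, 0], 0],
])

```text
t: 16.05
tool_pos: [0.5553, -0.3858, 0.1336]
orientation: [-0.047, 3.141, -0.001]
force: [-3.5, 2.9, 4.9]
opening: 0.02
```

send_rows([
  [-0.2, [0, 0, 0], 0],
  [-0.2, [0, 0, 0], 0],
  [-0.2, [0, 0, 0], 0],
  [-0.2, [0, 0, 0], 0],
  [-0.2, [0, 0, 0], 0],
], newtons=10)

```text
t: 16.55
tool_pos: [0.5551, -0.3857, 0.1325]
orientation: [-0.047, 3.141, -0.0]
force: [-0.1, 0.4, 0.0]
opening: 0.037
```

```bash
python3 - <<'E'
from mv import *
from fit import *
plan(.555,-.385,.24,np.pi/2+.03)
s=robot.read_state()
S_=optics.read_camera('scene')
overlay(S_,[(STAND,np.array([.5552,-.3858,.03,.012]))],'s7.png',(110,310,40,200),3.7)
E
```

```text
t 16.55 pos [ 0.5551 -0.3857  0.1325] yawY 1.601 tilt [ 0.     -0.0001] open 0.037 F [-0.1  0.4  0. ]
turn tool z 0.0002 shift mm [ 1.000e-01  7.000e-01 -1.075e+02]
```

View pics/s7.png

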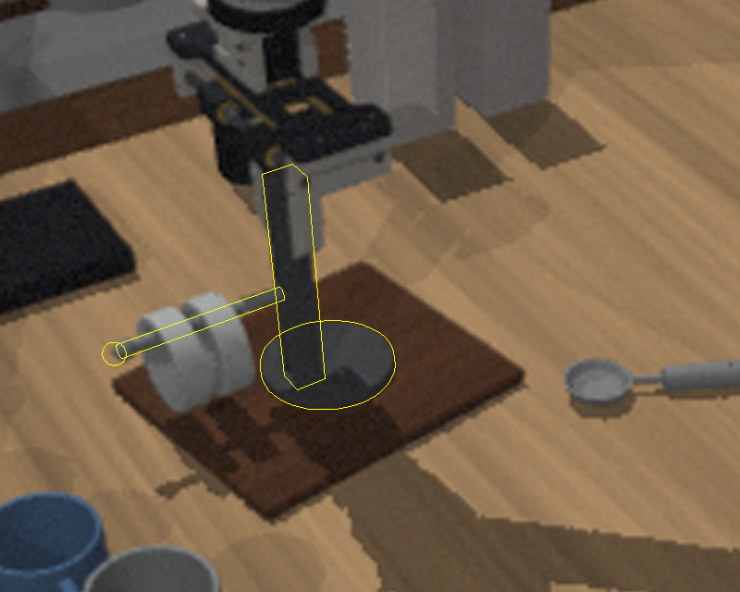

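Standing upright, both collars hanging. Withdraw straight up.

send_rows([
  [0.2, [0, 0, 0], 0],
  [0.2, [0, 0, 0], 0],
  [0.2, [0, 0, 0], 0],
  [0.2, [0, 0, -5], 0],
  [0.2, [0, 0, -15], 0],
  [0.2, [0, 0, -25], 0],
  [0.2, [0, 0, -30], 0],
  [0.2, [0, 0, -30], 0],
  [0.2, [0, 0, -20], 0],
  [0.2, [0, 0, 0], 0],
  [0.2, [0, 0, 0], 0],
])

```text
t: 17.7
tool_pos: [0.5554, -0.3859, 0.2584]
orientation: [-0.048, 3.14, -0.002]
force: [0.4, -0.0, -1.1]
opening: 0.0559
```

```bash
python3 - <<'E'
from mv import *
from fit import *
plan(.555,-.385,.24,np.pi/2+.03)
S_=optics.read_camera('scene')
overlay(S_,[(STAND,np.array([.5552,-.3858,.03,.012]))],'s8.png',(110,310,40,200),3.7)
snap('scene','s8full.png')
E
```

```text
t 17.7 pos [ 0.5554 -0.3859  0.2584] yawY 1.6011 tilt [ 0.0013 -0.001 ] open 0.0559 F [ 0.4 -0.  -1.1]
turn tool z 0.0003 shift mm [ 0.4  0.9 18.4]
```

View pics/s8.png

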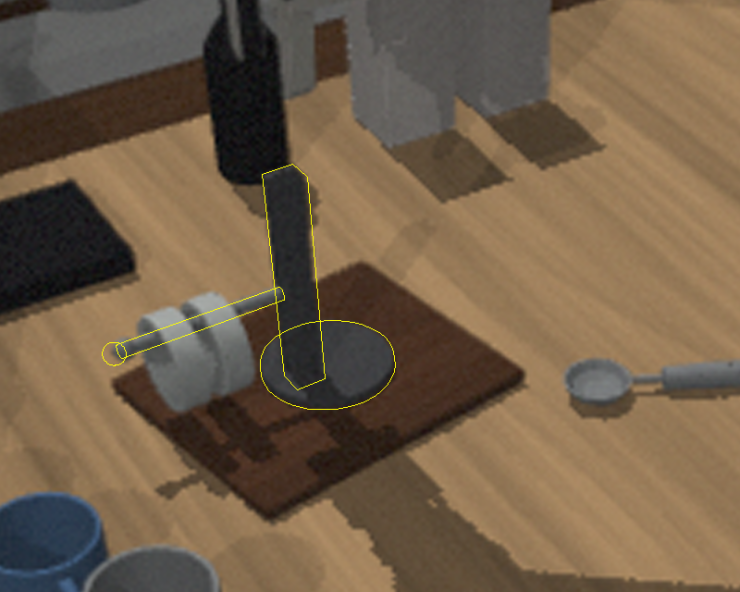

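View pics/s8full.png

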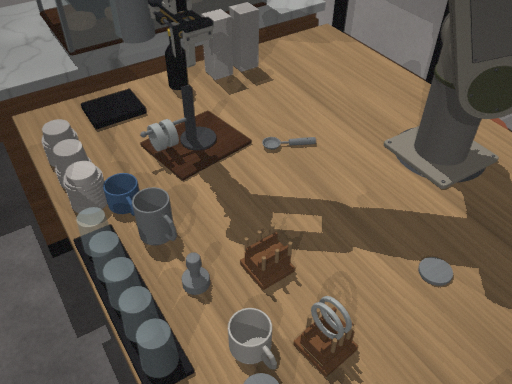

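The deep rack, around (267,260), is empty. The thin rings are untouched around (332,318). The stand is upright on the board around (195,140), with both collars on the prong at (160,134).

```bash
python3 -c "
from h import *
print(ticket.close_job())"
```

```text
the job is handed in; nothing more can be done
None
```

The job is done and handed in at about 18 s of the 69 s limit. I gripped the stand by its post, threaded the prong through both deep collars and lifted them off their rack together. I then set the stand down on the wooden board and drew the gripper straight up, clear of everything.

- **Final pictures:** The stand is upright and fully on the board, matching its expected outline. Both collars hang on the prong inside the end ball, the deep rack is empty and the thin rings are untouched.
- **Forces:** The readings I took stayed below about 7 N throughout. Contact with the board came at the expected height, within 1 mm.
- **Disagreements:** None that mattered. The two cameras differed by about 2 mm and 0.04 rad on the collars' pose, well within the hole's clearance. My first outline model of the stand drew the end ball 8 mm too far out, which I allowed for.

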